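# Hang the parts basket to drain and slide it over the drip dish

### The arm

A 6-joint arm with a two-finger parallel gripper is mounted at the origin on the work surface. World frame = base frame: x ahead of the robot, y to its left, z up, the work surface at z = 0. Lengths are in m, angles in rad, forces in N, time in s.
With the tool pointing down it reaches from about 0.275 to 0.875 m from the base axis. Payload 12.5 kg.
Tool frame: the origin (TCP) lies at the very end of the fingers, on their centre line; the grasp point (between the pads) lies 19 mm behind it; z points along the fingers, y is the line along which they close (so a half turn about z gives the same grasp; the last joint's range is limited). The gripper opens to 85 mm and grips with 20 to 120 N. Pads are 22 mm wide; open, the fingers measure 114 mm over their backs; the gripper's body (76 mm by 85 mm) begins 54 mm behind the grasp point. The pads swing forward as they close: fully open they stand 13 mm farther back than shut.
Start: joints at [1.109, 0.351, 1.652, -0, 1.139, -0.085], TCP at [0.202, 0.511, 0.231] pointing down, gripper open.
Joint ranges: [-2.75, 2.75], [-0.79, 2.1], [0.01, 2.65], [-1.57, 4.71], [0.07, 3.14], [-2.87, 2.87]. Speed limits (rad/s): [2.22, 2.22, 2.79, 3.14, 3.14, 3.14].

### API

Orientations are given as a 3x3 rotation matrix whose columns are the frame's x, y, z axes.
In Python, from bench import manip gives the robot as it stands. Calls block until the motion is done:
- manip.move_ptp(position, orientation): joint-space move of the TCP to a pose.
- manip.move_l(position, attitude=None, max_speed=0.15): straight line of the TCP; attitude=None keeps the orientation; max_speed is the mean speed in m/s.
- manip.move_j(angles): joint-space move.
- manip.set_gripper(opening, effort=None): opening from 0.0 (shut) to 1.0 (fully open); effort is the grip in N (None keeps the last); returns when the fingers have stopped.
- manip.dwell(seconds).
- manip.inverse_kinematics(position, orientation): joint angles nearest the present ones, or None.
- manip.grab_frame(name): name is "side" or "top" or "wrist"; returns (picture, depth): 384x512x3 uint8, red, green, blue; 384x512 float32, m along the optical axis (not along the pixel's ray), 0 where there is no reading.
- manip.get_calibration(name): a dict with "camera_matrix" (3x3 intrinsics, pixels), "k1" (the pictures are not rectified: a ray, as slopes to the right and down, at radius r is drawn at 1 + k1 r^2 times it, then the intrinsics apply), "R" (3x3) and "t" (3): a world point X has camera coordinates R X + t. Camera axes: x right, y down, z forward; pixel columns grow to the right and rows downward; lengths in m; the calibration is good to about 2 mm. A picture is of the moment at which its call begins: read the wrist's pose just before it. get_calibration takes no time and is no camera call; for the wrist camera it gives the pose at the moment of the call.
A pose or a line that the arm cannot do raises manip.Unreachable and nothing moves.
- manip.sign_off(): hands the job in; it is judged then, once.
Trained networks look in the newest picture that a camera, given by its name, has taken for a name from the list of things; names that differ only in an ending like _2 or _b are one class to them, and where a whole thing is asked for, a point or a joint stands for the part that bears it (a point fixed in the world has none). Each returns a list of dicts, best first, with "confidence" (0 to 1); they miss things now and then, are a little off and sometimes report something else, mostly with a low value. They report only what shows in the picture. A call takes as long as a camera call. They do not tell look-alikes from the thing itself.
- manip.look_for(camera, name): "at" ([x, y, z] in m, in world coordinates, good to about 4 mm: the middle of the surface that is visible of it).
Readings, each from a call of its own:
- manip.current_time(): time.
- manip.current_qpos(): joint angles.
- manip.current_joint_vel(): joint speeds.
- manip.current_joint_torque(): joint torques, N m.
- manip.current_ee_pos(): TCP position.
- manip.current_tcp_rot(): TCP orientation.
- manip.current_force(): force on the tool from outside, world axes, zero at the start.
- manip.current_ft_torque(): the same for the moment, N m.
- manip.current_grip_width(): opening from 0.0 (shut) to 1.0 (fully open).
- manip.current_grip_force(): force on a finger pad.
Only numpy, scipy, OpenCV 4.12 (cv2) and the standard library are available. Lean on these libraries where they do the work, as an engineer would, in place of code of your own. Each camera call takes 0.05 s, during which the arm holds its last target. There are 200 camera calls.

### The job

Hang the parts basket with the tall handle by its handle on the hook of the draining rail and let go of it; then, with the basket hanging there, slide the hook's carriage along the rail until the basket hangs centred over the round dish. The basket holds small parts: keep it upright all the time, do not drop it, and leave the dish, the square tray and the other things on the bench where they stand.

Things in the scene. Friction and masses are not known exactly. Their poses are not given: they have to be found in the camera images.
- basket: Steel cup, 76 mm across the rim, 66 at the foot, 50 high, 0.15-0.3 kg, with a rigid handle in its own y-z plane: two flat upright straps 12 mm wide (x) at y = +-25 mm, 68 to 124 mm above the underside (55 mm over both, 45 between; grip across them from above), splayed to the rim below, joined on top by a 7 mm bar (top at 138.5 mm). Hook enters along its x. Origin: centre of underside, z up.
- bail_eye (a point): Point on the basket: underside of the middle of the handle's top bar, 131.5 mm above the basket's underside, on its axis. When hung it lies on hook_seat. Axes as the basket's.
- rail_frame: Draining rail fixed to the bench: a 410 mm straight rail along its own y, top at 193 mm, between two posts 195 mm high and 20 mm wide at y = +-195 mm, with a 12 mm high bar on the bench below; all at most 30 mm deep, centred at x = +10 mm. Origin: on the bench under the middle of the rail; z up; the hook is on its -x side.
- carriage (a joint): Position (m) of the sliding carriage along the rail's own +y from the middle; range -0.145 to +0.145; stays where it is left (friction about 3 N). Black block 36 x 50 x 40 mm (x, y, z), top 204 mm above the bench, with a push tab on top and the hook reaching out to the rail's -x.
- hook_seat (a point): Where the handle's underside rests in the hook's V notch: 200 mm above the bench, 90 mm to -x of the rail frame's origin, moves with the carriage; axes as the rail frame's. Hook: flat steel strap 14 mm wide (y), 4 mm thick; its arm rises from the carriage to 214 mm (upper side) 15 mm before the seat, dips into the notch and turns up to a tip 22 mm beyond the seat (-x), top at 225 mm.
- tab_top (a point): Centre of the top of the carriage's upright push tab: 24 mm (x) by 12 mm (y), standing from the carriage's top (204 mm above the bench) up to this point at 240 mm; 100 mm behind (rail's +x of) hook_seat. Push on its flat y faces to slide the carriage. Axes as the rail frame's.
- drip_dish: Round white ceramic dish, 132 mm across the rim (124 mm inside), 28 mm high, loose on the bench below the path of the hook, to one side or the other of the carriage. Origin: centre of its underside; z up. About 0.5 kg.
- square_tray: Square white ceramic tray 120 x 120 x 28 mm with a soldering block in it, loose on the bench below the other part of the hook's path. Origin: centre of its underside. Bystander.
- mandrel: Bystander: steel ring mandrel, a 68 mm round foot 14 mm high with a slim tapered spike up to 150 mm. Origin: centre of its underside.
- flask: Bystander: clear plastic bottle with paper label and white cap, 54 mm across, 145 mm high. Origin: centre of its underside.
- iron_base: Bystander: dark iron stand, a cone foot 70 mm across with a thin stem, 100 mm high. Origin: centre of its underside.
Not all that is in view belongs to the job. Leave any orange look-alike of the drip_dish alone.

How it is judged:
By the outcome, as a careful person would: the job done as asked, in the order asked, and still so for the second after the job is handed in, with the robot touching nothing.
It also fails if it takes over 67 s, if anything falls off the work surface, if the arm or the gripper's body presses on something with over 40 N, if the wrist force passes 120 N, or if a joint passes its speed limit or range.

## Working session

There is one attempt and no reset: what is moved stays moved. The work goes in short steps, each a Python script; the robot and the scene stay as the last script left them, time stands still between calls to the robot, and variables do not carry over. Pictures are saved under pics/ and viewed, at most 10 in all, crops included, and the job is handed in when it is done.

```bash
ls; mkdir -p pics; cat > h.py <<'E'
from bench import manip as m
import numpy as np, cv2
def px2w(cal,dep,u,v,d=None):
    K=np.array(cal["camera_matrix"]);R=np.array(cal["R"]);t=np.array(cal["t"])
    u=np.asarray(u,float);v=np.asarray(v,float)
    if d is None: d=dep[v.astype(int),u.astype(int)]
    p=cv2.undistortPoints(np.stack([u,v],-1).reshape(-1,1,2),K,np.array([cal["k1"],0,0,0.])).reshape(-1,2)
    return (np.c_[p*d[:,None],d]-t)@R
def cloud(name):
    cal=m.get_calibration(name);im,dep=m.grab_frame(name)
    v,u=np.mgrid[0:384,0:512];P=px2w(cal,dep,u.ravel(),v.ravel(),dep.ravel())
    P[dep.ravel()==0]=np.nan
    return im,P.reshape(384,512,3)
E
python3 - <<'E'
from h import *
a,P=cloud("top");b,Q=cloud("side")
np.savez("s0.npz",a=a,P=P,b=b,Q=Q)
cv2.imwrite("pics/top0.png",a[...,::-1]);cv2.imwrite("pics/side0.png",b[...,::-1])
for c in("top","side"):
    (m.grab_frame(c))
    for n in("basket","bail_eye","hook_seat","tab_top","drip_dish","square_tray","rail_frame","mandrel","flask","iron_base"):
        print(c,n,[(np.round(r["at"],3).tolist(),round(r["confidence"],2)) for r in m.look_for(c,n)][:3])
print(m.current_time(),m.get_calibration("top")["t"])
E
```

```text
pics
top basket [([0.585, -0.221, 0.011], 0.68), ([0.456, -0.265, 0.022], 0.67)]
top bail_eye [([0.58, -0.222, 0.016], 0.56)]
top hook_seat [([0.586, 0.146, 0.203], 0.66)]
top tab_top [([0.588, 0.138, 0.204], 0.68)]
top drip_dish [([0.523, 0.259, 0.008], 0.93), ([0.353, 0.209, 0.005], 0.71), ([0.357, 0.384, 0.009], 0.69)]
top square_tray [([0.493, 0.068, 0.005], 0.94)]
top rail_frame [([0.6, 0.142, 0.179], 0.96)]
top mandrel [([0.435, -0.118, 0.018], 0.55)]
top flask [([0.545, -0.355, 0.1], 0.7)]
top iron_base [([0.454, -0.27, 0.022], 0.85), ([0.54, -0.356, 0.101], 0.48)]
side basket [([0.583, -0.22, 0.034], 0.68)]
side bail_eye [([0.582, -0.219, 0.032], 0.78), ([0.446, -0.281, 0.022], 0.36)]
side hook_seat [([0.586, 0.13, 0.201], 0.72)]
side tab_top [([0.592, 0.126, 0.207], 0.81), ([0.429, -0.132, 0.024], 0.53)]
side drip_dish [([0.361, 0.387, 0.006], 0.91), ([0.524, 0.261, 0.005], 0.88), ([0.357, 0.212, 0.007], 0.87)]
side square_tray [([0.491, 0.057, 0.018], 0.8), ([0.586, -0.216, 0.032], 0.75)]
side rail_frame [([0.591, 0.124, 0.123], 0.98)]
side mandrel [([0.43, -0.132, 0.019], 0.73)]
side flask [([0.536, -0.377, 0.082], 0.56), ([0.585, -0.219, 0.03], 0.34)]
side iron_base [([0.442, -0.284, 0.019], 0.75)]
1.2 [-0.02547248  0.4960808   1.45191   ]
```

View pics/top0.png

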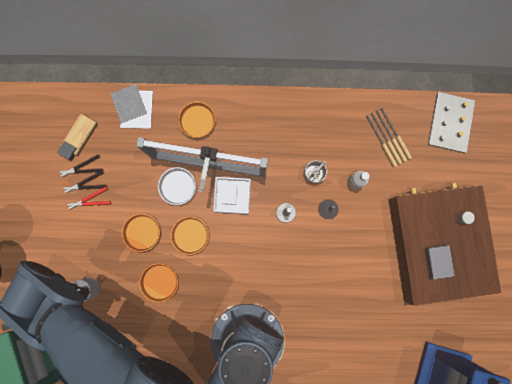

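View pics/side0.png

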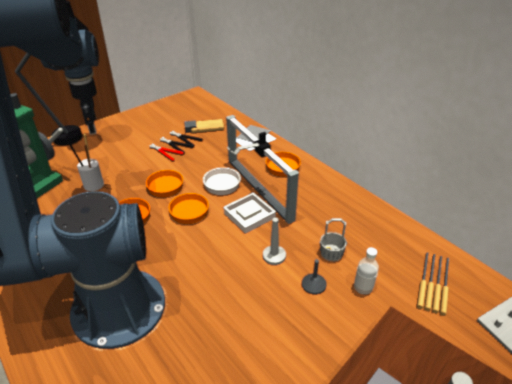

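Top view: the basket is at (316,172), the white dish at (178,186), the tray at (232,195), and the carriage and hook at (208,155)→(203,190). Candidates for the dish are white (178,186) and orange (197,120), (141,232), (190,235), (160,282), so I choose white. Candidates for the basket are (316,172), the mandrel (286,212), the iron base (328,209) and the flask (359,180). I choose (316,172), which is the only one with a handle. I'll fit the geometry and check it in a crop.

```bash
python3 - <<'E'
from h import *
s=np.load("s0.npz")
A=np.concatenate([s["P"].reshape(-1,3),s["Q"].reshape(-1,3)]);src=np.r_[np.zeros(384*512),np.ones(384*512)]
k=np.isfinite(A).all(1);A=A[k];src=src[k]
def box(x0,x1,y0,y1,z0,z1):
    return (A[:,0]>x0)&(A[:,0]<x1)&(A[:,1]>y0)&(A[:,1]<y1)&(A[:,2]>z0)&(A[:,2]<z1)
for c in(0,1):
    k=box(.5,.68,-.09,.36,.175,.2)&(src==c);p=A[k]
    print("rail",c,k.sum(),p.mean(0).round(4))
    l=cv2.fitLine(p[:,:2].astype(np.float32),cv2.DIST_HUBER,0,.01,.01).ravel();print(l, )
    t=(p[:,:2]-l[2:])@l[:2];print("ext",t.min(),t.max(), l[2:]+l[:2]*(t.min()+t.max())/2)
    k=box(.45,.7,0,.3,.208,.26)&(src==c);print("hi",A[k].round(3)[::max(1,k.sum()//25)].tolist())
    k=box(.52,.65,-.29,-.15,.06,.16)&(src==c);p=A[k];print("handle",c,k.sum(),p.round(3)[np.argsort(p[:,2])][::max(1,k.sum()//40)].tolist())
    k=box(.52,.65,-.29,-.15,.035,.056)&(src==c);p=A[k];print("rim",(cv2.minEnclosingCircle(p[:,:2].astype(np.float32))),k.sum())
    k=box(.44,.61,.18,.34,.02,.034)&(src==c);p=A[k];print("dish",(cv2.minEnclosingCircle(p[:,:2].astype(np.float32))),k.sum())
    k=box(.40,.57,-.02,.15,.02,.034)&(src==c);p=A[k];print("tray",(cv2.minAreaRect(p[:,:2].astype(np.float32))),k.sum())
a=cv2.resize(s["a"][110:220,110:340],None,fx=3.4,fy=3.4,interpolation=2);b=cv2.resize(s["b"][110:300,200:400],None,fx=3,fy=3,interpolation=2)
cv2.imwrite("pics/c1.png",a[...,::-1]);cv2.imwrite("pics/c2.png",b[...,::-1])
E
```

```text
rail 0 754 [0.6059 0.1536 0.193 ]
[0.1400518  0.9901442  0.60213965 0.12585896]
ext -0.17599732363765624 0.233712187625493 [0.60618119 0.15443198]
hi [[0.618, 0.134, 0.234], [0.613, 0.128, 0.241], [0.607, 0.137, 0.239], [0.604, 0.136, 0.242], [0.612, 0.112, 0.209], [0.602, 0.13, 0.238], [0.598, 0.139, 0.242], [0.595, 0.139, 0.24], [0.601, 0.121, 0.212], [0.595, 0.149, 0.208], [0.596, 0.124, 0.208], [0.587, 0.115, 0.208], [0.573, 0.141, 0.212], [0.566, 0.138, 0.214], [0.561, 0.138, 0.208], [0.555, 0.147, 0.21], [0.552, 0.138, 0.208], [0.545, 0.146, 0.215], [0.542, 0.14, 0.213], [0.54, 0.137, 0.209], [0.533, 0.146, 0.212], [0.53, 0.143, 0.213], [0.526, 0.139, 0.217], [0.52, 0.151, 0.213], [0.518, 0.148, 0.211], [0.515, 0.143, 0.208], [0.497, 0.142, 0.208], [0.489, 0.155, 0.221], [0.485, 0.148, 0.228]]
handle 0 64 [[0.561, -0.198, 0.061], [0.558, -0.201, 0.064], [0.557, -0.198, 0.065], [0.56, -0.201, 0.068], [0.56, -0.204, 0.068], [0.563, -0.2, 0.071], [0.595, -0.24, 0.073], [0.562, -0.203, 0.077], [0.565, -0.199, 0.081], [0.603, -0.232, 0.081], [0.558, -0.205, 0.083], [0.56, -0.204, 0.
[... 2870 characters left out ...]
241, 0.121], [0.561, -0.208, 0.122], [0.591, -0.244, 0.123], [0.596, -0.24, 0.125], [0.557, -0.204, 0.125], [0.561, -0.203, 0.126], [0.592, -0.236, 0.128], [0.562, -0.206, 0.128], [0.563, -0.209, 0.129], [0.564, -0.208, 0.132], [0.588, -0.234, 0.133], [0.566, -0.213, 0.134], [0.583, -0.227, 0.134], [0.568, -0.211, 0.136], [0.584, -0.23, 0.136], [0.58, -0.222, 0.137], [0.588, -0.23, 0.137], [0.568, -0.215, 0.138], [0.571, -0.219, 0.139]]
rim ((0.576570987701416, -0.22152814269065857), 0.03938502073287964) 208
dish ((0.5155670642852783, 0.2583549916744232), 0.06869323551654816) 193
tray ((0.4909586012363434, 0.06588806957006454), (0.125886008143425, 0.12336473912000656), 87.93439483642578) 462
```

View pics/c1.png

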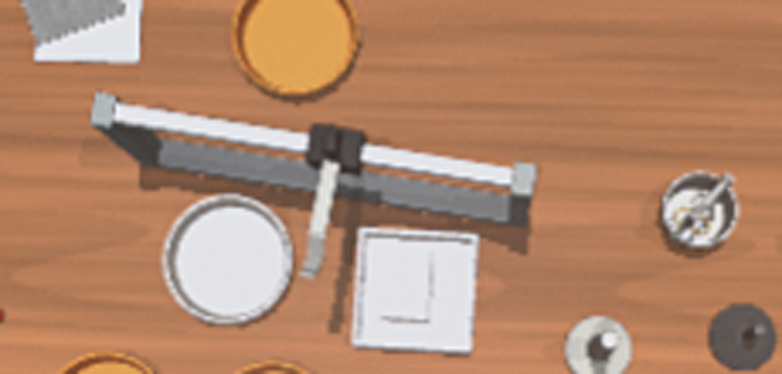

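View pics/c2.png

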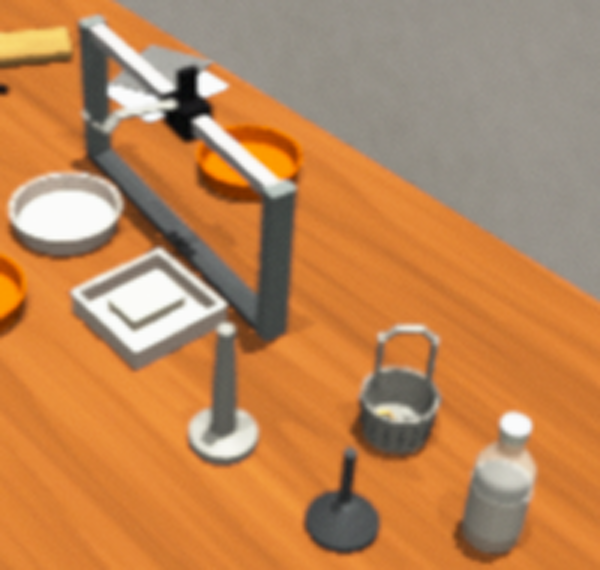

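The crops confirm the choice: a steel cup with an upright handle at c2 (400,400), and the white round dish at c1 (228,258) on the rail's +y side. Next come wrist close-ups of the hook, then the basket.

```bash
cat >> h.py <<'E'
def down(yaw):  # tool z down, tool y along world direction yaw
    y=np.array([np.cos(yaw),np.sin(yaw),0]);z=np.array([0,0,-1.]);return np.c_[np.cross(y,z),y,z]
E
python3 - <<'E'
from h import *
c=m.get_calibration("wrist");R=np.array(c["R"]);C=-R.T@np.array(c["t"])
T=m.current_tcp_rot();p=m.current_ee_pos()
print("cam in tool",np.array(T).T@(C-p),"\n",(R@T).round(2),c["camera_matrix"])
ry=np.arctan2(.99,.142);by=np.arctan2(-.66,.75)
for n,pos,ys in(("hook",[.503,.166,.23],(ry,ry-np.pi)),("bask",[.579,-.22,.1],(by,by+np.pi))):
    for y in ys: print(n,y,m.inverse_kinematics(pos,down(y)))
off=np.array(T).T@(C-p)
for n,tgt,y in(("hook",[.545,.15],ry-np.pi),("bask",[.579,-.22],by)):
    D=down(y);o=D@off
    pos=np.array([tgt[0]-o[0],tgt[1]-o[1],.40 if n=="hook" else .30]);print(pos)
    try: m.move_ptp(pos,D)
    except m.Unreachable: 
        print("unreach");D=down(y+np.pi);o=D@off;pos[:2]=np.array(tgt)-o[:2];m.move_ptp(pos,D)
    m.dwell(.2)
    im,P=cloud("wrist");np.savez(n+".npz",im=im,P=P,ee=m.current_ee_pos(),T=m.current_tcp_rot());cv2.imwrite(f"pics/w_{n}.png",im[...,::-1])
    print(m.current_time(),m.current_ee_pos())
i=[cv2.resize(cv2.imread(f"pics/w_{n}.png"),(400,300)) for n in("hook","bask")];cv2.imwrite("pics/w.png",np.hstack(i))
E
```

```text
cam in tool [ 0.07433607  0.00085527 -0.14372944] 
 [[ 0.    1.   -0.  ]
 [-0.96  0.   -0.29]
 [-0.29  0.    0.96]] [[325.28877694   0.         256.16625897]
 [  0.         325.28877694 191.57158907]
 [  0.           0.           1.        ]]
hook 1.42833366139132 [ 2.30864123e-01  3.15326409e-01  1.70546371e+00 -4.44089210e-16
  1.12080253e+00 -1.19746954e+00]
hook -1.713258992198473 [ 2.30864123e-01  3.15326409e-01  1.70546371e+00 -4.44089210e-16
  1.12080253e+00  1.94412311e+00]
bask -0.7216548508647612 [-4.38261680e-01  6.26770012e-01  1.56696089e+00 -4.44089210e-16
  9.47861748e-01  2.83393171e-01]
bask 2.419937802725032 [-4.38261680e-01  6.26770012e-01  1.56696089e+00 -4.44089210e-16
  9.47861748e-01 -2.85819948e+00]
[0.47153843 0.16140093 0.4       ]
3.2167 [0.4714297  0.16174825 0.39985378]
[ 0.52924946 -0.27524008  0.3       ]
5.125 [ 0.5294741  -0.27474677  0.30019647]
```

View pics/w.png

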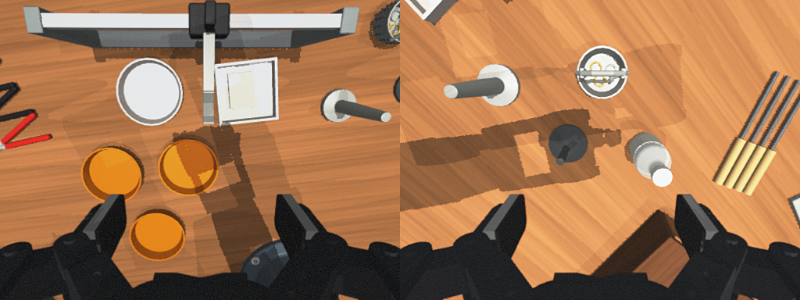

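Left: the hook runs from the carriage (210,20) to its tip (208,122), with the dish at (150,92) beside it. Right: the handle bar is at (602,73), nearly parallel to the image rows, so the yaw estimate is right. Now fitting.

```bash
cat > fit.py <<'E'
from h import *
from scipy.optimize import least_squares
h=np.load("hook.npz");H=h["P"].reshape(-1,3);B=np.load("bask.npz")["P"].reshape(-1,3)
s=np.load("s0.npz");TP=s["P"].reshape(-1,3);SD=s["Q"].reshape(-1,3)
def sel(A,x0,x1,y0,y1,z0,z1):
    with np.errstate(invalid="ignore"):
        k=(A[:,0]>x0)&(A[:,0]<x1)&(A[:,1]>y0)&(A[:,1]<y1)&(A[:,2]>z0)&(A[:,2]<z1)
    return A[k]
def circ(p,r):
    f=least_squares(lambda c:np.hypot(p[:,0]-c[0],p[:,1]-c[1])-r,p[:,:2].mean(0),loss="soft_l1",f_scale=.002);return f.x
if __name__=="__main__":
  for n,A in(("wrist",H),("top",TP),("side",SD)):
    p=sel(A,.5,.68,-.09,.36,.188,.197);l=cv2.fitLine(p[:,:2].astype(np.float32),cv2.DIST_HUBER,0,.01,.01).ravel()
    l[:2]*=np.sign(l[1])
    y=l[:2];x=np.array([y[1],-y[0]]);t=(p[:,:2]-l[2:])@y
    o=l[2:]+y*(np.percentile(t,.1)+np.percentile(t,99.9))/2-.01*x
    print(n,"rail yaw",np.arctan2(y[1],y[0]),"org",o.round(4),len(p))
    def loc(q):return np.c_[(q[:,:2]-o)@x,(q[:,:2]-o)@y,q[:,2]]
    q=loc(sel(A,.4,.7,0,.3,.234,.246));q=q[q[:,0]>-.03];print(" tab loc",((q.min(0)+q.max(0))/2).round(4),np.median(q,0).round(4),(q.max(0)-q.min(0)).round(3))
    q=loc(sel(A,.4,.7,0,.3,.195,.235));q=q[(q[:,0]<-.03)&(q[:,0]>-.14)]
    print(" hook y med",np.median(q[:,1]).round(4),"x min",q[:,0].min().round(4))
    for a in np.arange(-.12,-.04,.01):
        g=q[(q[:,0]>=a)&(q[:,0]<a+.01)]
        if len(g):print("   ",a.round(3),np.median(g,0).round(4),len(g))
    p=sel(A,.44,.61,.18,.34,.022,.034);p=p[np.abs(np.hypot(p[:,0]-.521,p[:,1]-.26)-.064)<.012]
    c=circ(p,.064);print(" dish",c.round(4),"loc",loc(np.r_[c,0][None]).round(4),len(p))
  for n,A in(("wrist",B),("top",TP),("side",SD)):
    p=sel(A,.53,.64,-.27,-.17,.134,.145);b=np.median(p,0)
    l=cv2.fitLine(p[:,:2].astype(np.float32),cv2.DIST_HUBER,0,.01,.01).ravel()
    print(n,"bar",b.round(4),p.mean(0).round(4),"yaw",np.arctan2(l[1],l[0]),len(p))
    p=sel(A,.53,.64,-.27,-.17,.043,.054);p=p[np.abs(np.hypot(p[:,0]-.579,p[:,1]+.22)-.037)<.007];print("  rim",circ(p,.037).round(4),len(p))
E
python3 fit.py
```

```text
wrist rail yaw 1.430503 org [0.5976 0.156 ] 7800
 tab loc [ 0.0099 -0.0219  0.2386] [ 0.0098 -0.0218  0.2408] [0.024 0.012 0.009]
 hook y med -0.0219 x min -0.1132
    -0.12 [-0.1119 -0.0219  0.2254] 46
    -0.11 [-0.1055 -0.0219  0.2162] 178
    -0.1 [-0.0949 -0.0219  0.2046] 154
    -0.09 [-0.0847 -0.0218  0.2045] 126
    -0.08 [-0.074  -0.0219  0.2139] 146
    -0.07 [-0.0654 -0.0218  0.2131] 147
    -0.06 [-0.0551 -0.0222  0.2118] 154
    -0.05 [-0.0449 -0.0222  0.2107] 154
 dish [0.5215 0.2566] loc [[-0.0894  0.089   0.    ]] 1005
top rail yaw 1.4262905 org [0.5975 0.1551] 546
 tab loc [ 0.0109 -0.0208  0.2399] [ 0.009  -0.0218  0.2402] [0.024 0.012 0.011]
 hook y med -0.0217 x min -0.1132
    -0.12 [-0.1113 -0.0231  0.2272] 5
    -0.11 [-0.1045 -0.0218  0.2176] 12
    -0.1 [-0.0952 -0.022   0.2047] 14
    -0.09 [-0.0848 -0.0214  0.2037] 18
    -0.08 [-0.0753 -0.0209  0.2127] 17
    -0.07 [-0.0651 -0.022   0.2151] 15
    -0.06 [-0.0562 -0.0205  0.2134] 14
    -0.05 [-0.0449 -0.0211  0.2103] 18
 dish [0.5215 0.2538] loc [[-0.0894  0.0868  0.    ]] 165
side rail yaw 1.4204186 org [0.5932 0.1552] 414
 tab loc [ 0.0104 -0.0203  0.2381] [ 0.0087 -0.0227  0.2387] [0.024 0.015 0.008]
 hook y med -0.0234 x min -0.1092
    -0.11 [-0.1059 -0.0244  0.2188] 10
    -0.1 [-0.097  -0.0276  0.2089] 6
    -0.09 [-0.0838 -0.0227  0.2018] 11
    -0.08 [-0.0757 -0.0234  0.2087] 11
    -0.07 [-0.0657 -0.0232  0.2115] 12
    -0.06 [-0.055  -0.0235  0.2107] 8
    -0.05 [-0.0469 -0.0217  0.2098] 10
 dish [0.5182 0.2566] loc [[-0.0894  0.089   0.    ]] 150
wrist bar [ 0.581  -0.2209  0.1384] [ 0.581  -0.2209  0.1382] yaw -0.72044533 303
  rim [ 0.5811 -0.2212] 725
top bar [ 0.5828 -0.2219  0.1386] [ 0.5813 -0.221   0.1382] yaw -0.8220654 18
  rim [ 0.5814 -0.2206] 71
side bar [ 0.5756 -0.2204  0.1362] [ 0.5759 -0.2214  0.1364] yaw -0.6772629 22
  rim [ 0.577  -0.2212] 117
```

```bash
python3 - <<'E'
from h import *
by=-.7204;D=down(by);b=np.array([.581,-.221])
m.move_ptp([*b,.20],D)
m.move_l([*b,.091],max_speed=.12)
m.set_gripper(0.0,40)
print(m.current_grip_width(),m.current_grip_force(),m.current_ee_pos(),m.current_force(),m.current_time())
m.move_l([*b,.13],max_speed=.06);m.dwell(.2)
print(m.current_grip_width(),m.current_grip_force(),m.current_force())
im,P=cloud("wrist");cv2.imwrite("pics/g_w.png",im[...,::-1])
im2,P2=cloud("side");cv2.imwrite("pics/g_s.png",im2[...,::-1])
np.savez("g.npz",P=P,Q=P2)
cv2.imwrite("pics/g.png",np.hstack([im,cv2.resize(im2[150:300,240:400],(288,384)) if 0 else cv2.resize(im2[160:288,250:346],(288,384))])[...,::-1])
E
```

```text
0.6358044515791687 42.08096869289875 [ 0.58119166 -0.22099273  0.09170773] [-1.70136062  0.68653411  5.43772247] 7.1333
0.6399935120886858 42.376443073153496 [ 0.06284154 -0.88702376 -1.78419797]
```

View pics/g.png

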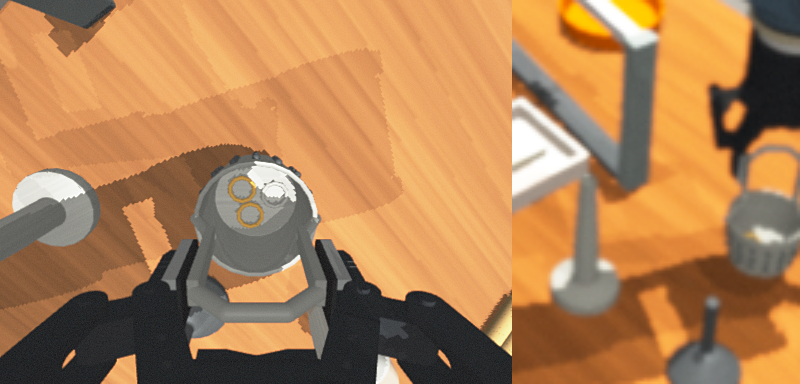

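Gripped: the straps are between the pads, the basket is upright with its parts inside (rings near (250,200)), and the bar is across (255,305). Next I stage it in front of the hook and measure the bar in hand.

```bash
cat >> h.py <<'E'
RY=1.4305;ry=np.array([np.cos(RY),np.sin(RY)]);rx=np.array([ry[1],-ry[0]]);O=np.array([.5976,.156])
def W(x,y,z): return np.r_[O+x*rx+y*ry,z]
def L(p): p=np.atleast_2d(p);return np.c_[(p[:,:2]-O)@rx,(p[:,:2]-O)@ry,p[:,2]]
E
python3 - <<'E'
from h import *
b=np.array([.581,-.221])
m.move_l([*b,.32],max_speed=.2)
D=down(RY-np.pi)
m.move_l(W(-.195,-.0219,.32),D,max_speed=.25)
m.move_l(W(-.195,-.0219,.1965),max_speed=.15);m.dwell(.4)
ee=m.current_ee_pos();T=np.array(m.current_tcp_rot());im,P=cloud("wrist");cv2.imwrite("pics/st_w.png",im[...,::-1])
im2,Q=cloud("side");np.savez("st.npz",P=P,Q=Q,ee=ee,T=T);cv2.imwrite("pics/st_s.png",im2[...,::-1])
print(L(ee),(ee-W(-.195,-.0219,.1965)),m.current_time(),m.current_grip_width())
e=L(ee)[0]
for n,A in(("w",P),("s",Q)):
    p=L(A.reshape(-1,3))-e
    k=(np.abs(p[:,0])<.02)&(np.abs(p[:,1])<.018)&(p[:,2]>.03)&(p[:,2]<.06);g=p[k];print(n,"bar",k.sum(),np.median(g,0).round(4),g.max(0).round(4),g.min(0).round(4))
    l=cv2.fitLine(g[:,:2].astype(np.float32),cv2.DIST_HUBER,0,.01,.01).ravel();print("dir",l[:2])
    k=(np.abs(np.hypot(p[:,0],p[:,1])-.038)<.01)&(p[:,2]>-.049)&(p[:,2]<-.036);g=p[k];print(n,"rim",k.sum())
    if k.sum()>20:
        print(cv2.minEnclosingCircle(g[:,:2].astype(np.float32)),g[:,2].max())
p=L(P.reshape(-1,3));k=(p[:,0]>-.125)&(p[:,0]<-.05)&(np.abs(p[:,1]+.022)<.03)&(p[:,2]>.195)&(p[:,2]<.235);print("hook",k.sum(),np.median(p[k],0),p[k].min(0))
E
```

```text
[[-0.19494789 -0.02186812  0.19667973]] [5.60585097e-05 2.42759264e-05 1.79726004e-04] 12.65 0.6357163117432046
w bar 2154 [0.0018 0.0001 0.0463] [0.0042 0.018  0.0494] [-0.0036 -0.018   0.0335]
dir [0.0157161 0.9998765]
w rim 2374
((0.0004485605750232935, 0.0007775425910949707), 0.040587957948446274) -0.03607773013017587
s bar 4 [-0.0037  0.0133  0.0395] [-0.0017  0.0177  0.0453] [-0.006   0.001   0.0368]
dir [0.07293414 0.99733675]
s rim 119
((-0.0005381042137742043, 0.00022272299975156784), 0.04178071767091751) -0.036326951694529847
hook 2838 [-0.10123272 -0.02171096  0.21087502] [-0.11392293 -0.02869611  0.19778332]
```

```bash
python3 - <<'E'
from h import *
m.move_l(W(-.0905,-.0219,.1965),max_speed=.06)
print(m.current_force())
f0=m.current_force()[2]
m.move_l(W(-.0905,-.0219,.164),max_speed=.05);print(m.current_force())
z=.164
while z>.1565:
    z-=.001;m.move_l(W(-.0905,-.0219,z),max_speed=.02);f=m.current_force();print(round(z,4),f.round(2))
    if f[2]-f0>3.5:break
m.dwell(.2);print(m.current_force(),m.current_time())
im,P=cloud("wrist");im2,Q=cloud("side")
np.savez("hg.npz",P=P,Q=Q)
cv2.imwrite("pics/hang.png",np.hstack([im,cv2.resize(im2[100:228,200:296],(288,384))])[...,::-1])
E
```

```text
[ 0.03981867 -0.22480713 -1.5486837 ]
[-0.00611045  0.0609677  -1.95167772]
0.163 [-0.13  0.82 -0.83]
0.162 [-0.14 -0.57 -1.65]
0.161 [ 0.65 -0.14 -1.29]
0.16 [ 2.65 -0.41  1.33]
0.159 [ 3.56 -1.13  4.5 ]
[ 4.63634095 -1.36463458  6.35505136] 16.7917
```

View pics/hang.png

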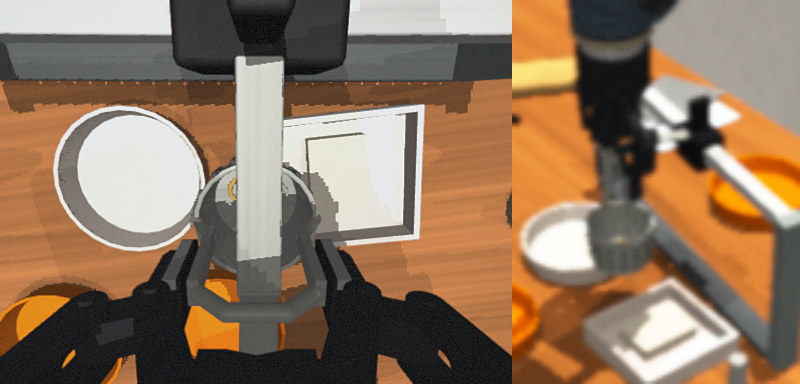

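The hook passes between the straps, with the bar (258,312) in the notch and the tip beyond it. A residual +x push shows the bar is slightly on the tip-side slope, so I'll shift about 1 mm +x, ease up, and release.

```bash
python3 - <<'E'
from h import *
m.move_l(W(-.0895,-.0219,.1595),max_speed=.02);m.dwell(.2);print(m.current_force())
w=m.current_grip_width()
for k in(.68,.75,.85,1.0):
    m.set_gripper(k);print(m.current_force().round(2),m.current_grip_force())
m.dwell(.3)
m.move_l(W(-.0895,-.0219,.19),max_speed=.05)
m.move_l(W(-.0895,-.0219,.31),max_speed=.15);m.dwell(.2)
im,P=cloud("wrist");im2,Q=cloud("side");np.savez("rel.npz",P=P,Q=Q)
cv2.imwrite("pics/rel.png",np.hstack([im,cv2.resize(im2[100:228,200:296],(288,384))])[...,::-1])
p=L(P.reshape(-1,3))
k=(p[:,2]>.2335)&(p[:,2]<.246)&(p[:,0]>-.03)&(p[:,0]<.05)&(np.abs(p[:,1])<.06);g=p[k];print("tab",k.sum(),(g.min(0)+g.max(0))/2 if k.sum() else "")
k=(np.abs(p[:,0]+.09)<.012)&(np.abs(p[:,1]+.022)<.018)&(np.abs(p[:,1]+.022)>.009)&(p[:,2]>.195)&(p[:,2]<.215);print("bar",k.sum(),np.median(p[k],0))
k=(np.abs(np.hypot(p[:,0]+.09,p[:,1]+.022)-.038)<.012)&(p[:,2]>.11)&(p[:,2]<.125);print("rim",k.sum(),cv2.minEnclosingCircle(p[k][:,:2].astype(np.float32)))
print(m.current_time())
E
```

```text
[0.3942232  1.15219139 5.11266642]
[ 0.38 -0.28 -0.01] 0.0
[ 0.98 -0.59 -0.52] 0.0
[ 0.17 -0.09 -0.1 ] 0.0
[-0.56 -0.29  0.54] 0.0
tab 844 [ 0.00985947 -0.02203805  0.23860937]
bar 192 [-0.08838405 -0.02195696  0.20525791]
rim 475 ((-0.08821472525596619, -0.021138617768883705), 0.04051314666867256)
20.6417
```

View pics/rel.png

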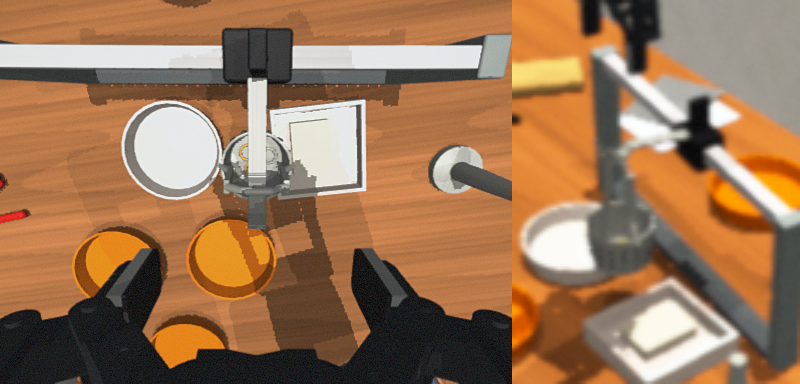

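The basket hangs upright and free at (258,160), with the dish at (172,148). Next I refine the dish position and push the tab in stages.

```bash
cat > tabm.py <<'E'
from h import *
from fit import circ
def meas(P):
    p=L(P.reshape(-1,3));p=p[np.isfinite(p).all(1)]
    k=(p[:,2]>.2335)&(p[:,2]<.246)&(np.abs(p[:,0]-.01)<.016)&(np.abs(p[:,1])<.16);g=p[k]
    q=p[(p[:,2]>.022)&(p[:,2]<.034)&(np.abs(np.hypot(p[:,0]+.0894,p[:,1]-.089)-.064)<.012)]
    h=p[(p[:,2]>.2)&(p[:,2]<.23)&(p[:,0]<-.045)&(p[:,0]>-.075)&(np.abs(p[:,1])<.15)]
    return (g[:,1].min()+g[:,1].max())/2 if len(g) else None,np.median(h[:,1]),circ(q,.064) if len(q)>50 else None,len(q)
E
python3 - <<'E'
from tabm import *
print("before",meas(np.load("rel.npz")["P"]))
D=down(RY-np.pi);y=-.0219-.006-.0145-.03
m.set_gripper(0,40)
m.move_l(W(.01,y,.33),max_speed=.2)
m.move_l(W(.01,y,.216),max_speed=.15);m.dwell(.2)
f0=m.current_force();print(f0)
for i in range(12):
    y+=.004;m.move_l(W(.01,y,.216),max_speed=.03)
    f=np.dot((m.current_force()-f0)[:2],ry)
    if f<-1.5:break
print("contact y",y,f,"nominal",-.0219-.0205,m.current_time())
m.dwell(.2)
P=cloud("wrist")[1];M=meas(P);print(M,m.current_time())
E
```

```text
before (np.float64(-0.0220380464079556), np.float64(-0.021908984496711185), array([-0.0893041 ,  0.08889718]), 1345)
[-0.55517643  0.84265594 -0.36787949]
contact y -0.04439999999999997 -1.7886259257810475 nominal -0.0424 25.2167
(np.float64(-0.036767504309641034), np.float64(nan), array([-0.08886137,  0.08788564]), 971) 25.4667
  return _methods._mean(a, axis=axis, dtype=dtype,
  ret = ret.dtype.type(ret / rcount)
```

```bash
python3 - <<'E'
from tabm import *
m.move_l(W(.01,.055,.216),max_speed=.03);m.dwell(.6)
print(L(m.current_ee_pos()),m.current_force(),m.current_time())
im,P=cloud("top");im2,Q=cloud("side");im3,V=cloud("wrist")
for n,A in(("top",P),("side",Q),("wrist",V)):
    p=L(A.reshape(-1,3))
    h=p[(p[:,2]>.2)&(p[:,2]<.23)&(p[:,0]<-.045)&(p[:,0]>-.075)&(np.abs(p[:,1]-.075)<.04)];print(n,len(h),np.median(h,0))
cv2.imwrite("pics/push.png",np.hstack([im3,cv2.resize(im2[90:218,190:286],(288,384))])[...,::-1])
E
```

```text
[[0.00997975 0.05498903 0.21598993]] [ 1.2858501  -2.83450774  0.44537104] 29.5333
top 0 [nan nan nan]
side 24 [-0.05906756  0.07059562  0.21093247]
wrist 0 [nan nan nan]
  return _methods._mean(a, axis=axis, dtype=dtype,
  ret = um.true_divide(
```

View pics/push.png

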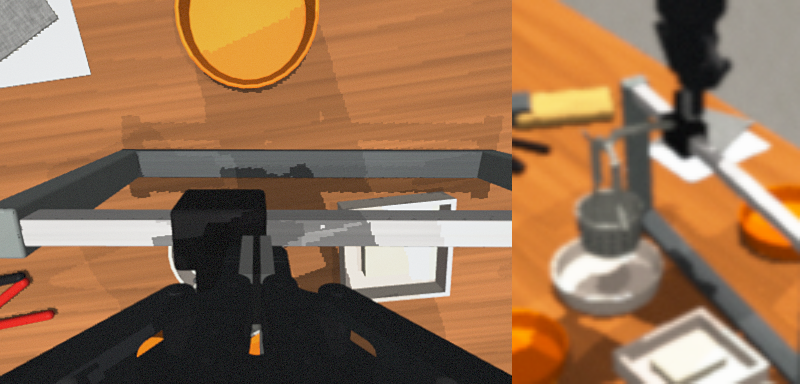

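The carriage followed (black block at (220,230)), and the basket hangs steady over the dish side in the side view. I'll push most of the remaining way, back off and measure.

```bash
cat > view.py <<'E'
from tabm import *
def view(tag):
    y=L(m.current_ee_pos())[0,1]
    m.move_l(W(.01,y-.025,.216),max_speed=.1);m.move_l(W(.01,y-.025,.33),max_speed=.2)
    m.move_l(W(-.12,.03,.36),max_speed=.2);m.dwell(.2)
    im,P=cloud("wrist");im2,Q=cloud("side");np.savez(tag+".npz",P=P,Q=Q)
    cv2.imwrite(f"pics/{tag}.png",np.hstack([im,cv2.resize(im2[90:218,190:286],(288,384))])[...,::-1])
    M=meas(P);print(M,m.current_time());c=M[1]
    p=L(P.reshape(-1,3));k=(np.abs(np.hypot(p[:,0]+.09,p[:,1]-c)-.038)<.012)&(p[:,2]>.11)&(p[:,2]<.125);print("rim",k.sum(),cv2.minEnclosingCircle(p[k][:,:2].astype(np.float32)))
E
python3 - <<'E'
from view import *
m.move_l(W(.01,.067,.216),max_speed=.03);m.dwell(.2)
view("v1")
E
```

```text
(np.float64(0.08874103255276952), np.float64(0.08786851827739965), array([-0.08980554,  0.08959149]), 863) 32.6667
rim 488 ((-0.08917539566755295, 0.08829557150602341), 0.04001797363162041)
```

View pics/v1.png

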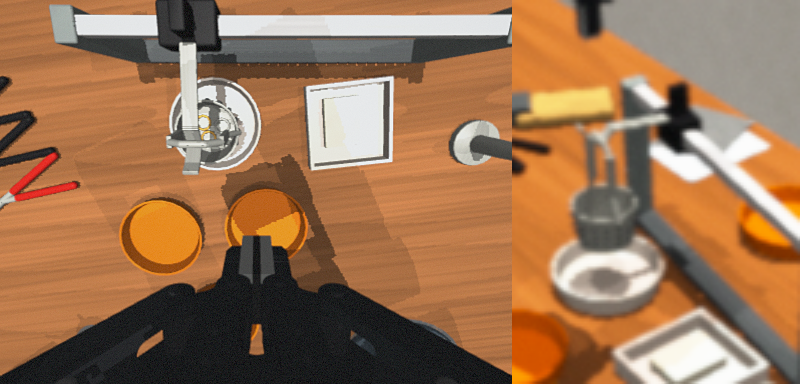

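The basket hangs upright at (205,130) over the dish (215,123), centred to about 1 mm by measurement, and the robot is clear.

```bash
python3 - <<'E'
from h import *
m.dwell(.5);print(m.sign_off())
E
```

```text
the job is handed in; nothing more can be done
None
```

The job is handed in: the basket hangs upright on the hook, centred over the white round dish to about 1 mm by my last wrist-camera measurement, with the arm clear and about 33 s used.

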